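# Find the thread hand and take the cap off the empty tape spindle

### The arm

A 6-joint arm with a two-finger parallel gripper is mounted at the origin on a cart in front of the work surface, level with it; the furniture and walls round the work are solid. World frame = base frame: x ahead of the robot, y to its left, z up, the work surface at z = 0. Lengths are in m, angles in rad, forces in N, time in s.
With the tool pointing down it reaches from about 0.3 to 0.75 m from the base axis. Payload 8.5 kg.
Tool frame: the origin (TCP) lies on the centre line of the jaws, within the pads' length; the fingertips stand 25 mm ahead of it and the grasp point (between the pads) lies 6 mm ahead of it; z points along the fingers, y is the direction in which the jaws open and shut (so a half turn about z gives the same grasp; the last joint's range is limited). The gripper opens to 88 mm and grips with 3 to 60 N. Pads are 18 mm wide; open, the fingers measure 123 mm over their backs; the gripper's body (75 mm by 187 mm) begins 45 mm behind the grasp point.
Start: joints at [1.063, 0.381, 1.297, -0, 1.464, -0.215], TCP at [0.159, 0.527, 0.264] pointing down, gripper open.
Joint ranges: [-3.11, 3.11], [-0.89, 2.33], [0.22, 2.48], [-1.42, 4.56], [0.17, 2.85], [-2.88, 2.88]. Speed limits (rad/s): [2.39, 2.39, 3.14, 3.14, 3.14, 3.14].

### API

Orientations are given as a 3x3 rotation matrix whose columns are the frame's x, y, z axes.
In Python, from bench import robot gives the robot as it stands. The module is installed in compiled form; this text tells all that it offers.
- The arm moves only by the tool jog_arm, never from a script. Its arguments are lists of equal length, an entry for each row: "gripper": the finger opening in cm, from 0 to 8.81; "xyz": the shift along the tool's x, y, z in cm, a list of three; "roll": the turn about the tool's z in degrees. In form: {"gripper": [gripper, ...], "xyz": [[dx, dy, dz], ...], "roll": [roll, ...]}. A call has 1 to 20 rows; each row shifts and turns the commanded pose from where the row before left it, along the tool's axes as they then stand; what a row does not reach is not made up. A row lasts 1/10 s, in which the tool goes at most 50 mm and 8.59 degrees, less where a joint would pass 70% of its speed; a pose out of reach is approached as far as the arm can. A call with a gripper value outside its range is refused whole. The fingers move at their own pace and stop on an object; "force" is the grip in N (left out, the last holds). Time passes only in rows, so rows that do not move let the fingers close. It gives the time, the measured TCP pose, the force and the opening at its end, in the units of the state.
- robot.get_state(): the state, without advancing time (a new reading comes with each control period).
- robot.camera(name): name is "scene" or "top" or "wrist"; returns (picture, depth): 384x512x3 uint8, red, green, blue; 384x512 float32, m along the optical axis (not along the pixel's ray), 0 where there is no reading.
- robot.camera_params(name): a dict with "vertical_fov" (degrees; the focal length in pixels is half the picture's height over the tangent of half this angle, whatever the lens; pixels are square), "cx", "cy" (the principal point, pixels), "camera_from_world" (4x4, takes a point from world to camera coordinates). Camera axes: x right, y up, looking along -z (the intrinsics and any distortion apply to the point x, -y, -z); pixel columns grow to the right and rows downward; lengths in m; the calibration is good to about 2 mm. A picture is of the moment at which its call begins: read the wrist's pose just before it. camera_params takes no time and is no camera call; for the wrist camera it gives the pose at the moment of the call.
- robot.close_job(): hands the job in, once; it reports no verdict.
The state is a dict: "clock": time; "joints": joint angles; "qvel": joint speeds; "tau": joint torques, N m; "tool_pos": TCP position; "eef_rot": TCP orientation; "force": force on the tool from outside, world axes, zero at the start; "ft_torque": the same for the moment, N m; "gripper_width": opening from 0.0 (shut) to 1.0 (fully open).
Only numpy, scipy, OpenCV 4.12 (cv2) and the standard library are available. Lean on these libraries where they do the work, as an engineer would, in place of code of your own. Each camera call takes 0.05 s, during which the arm holds its last target. There are 200 camera calls.

### The job

The tape station on the wrapping counter has two upright spindles, and one of them carries nothing but a bare cardboard core: take the cap off that spindle so that a new roll can go on. The two caps are threaded opposite ways, so that tape pulled off never loosens them, and you cannot see which is which: find by gentle trial which way this one gives, without wrenching the thread or tugging at it, turn it until it is free, then lift it straight off. Finish while holding the cap upright and still, a hand's breadth above its spindle; leave the core standing, and leave the other cap, the full roll, the pen and the tags alone.

Things in the scene. Friction and masses are not known exactly. Their poses are not given: they have to be found in the camera images.
- station: plywood board, 150 x 280 mm and 18 mm thick, fixed on the table; origin at the centre of its underside, y along its length. A spindle stands 75 mm either side of its middle along y; before each, at the board's -x edge (towards the robot), a steel tear-off bar 70 mm long reaches 62 mm above the table
- spindle_a: fixed spindle; origin on its axis, under its platter, 18 mm over the table, z up. Platter 108 mm across, 8 mm thick; post 40 mm across to 60 mm height, then, hidden in the cap, a three-start thread 42 mm across; flat post top at 86 mm. Looks the same as spindle_b and either may stand at either end of the board, under the core or the full roll
- spindle_b: same as spindle_a, but threaded the opposite way. One is right-handed (its cap comes loose anticlockwise seen from above), the other left-handed (clockwise); nothing outside shows which. The tightening way a cap stops firmly within 0.2 rad. The loosening way it turns lightly; from 1.1 to 1.45 rad past its first place it can be lifted straight off, then it meets another stop
- cap_a: loose black plastic cap of spindle_a, 60 g; origin at the centre of its rim (lowest face), z up. Skirt 56 mm across, to 31 mm above the rim; on it a round fluted grip 40 mm across, from 31 to 57 mm. Seated, the rim is 60 mm above the spindle's origin, so the grip is 109 to 135 mm over the table. Three lugs inside catch under the thread; 2 mm play round the post
- cap_b: same as cap_a, on spindle_b. Turning does not raise a cap: it only frees its lugs, then it lifts with its weight alone. The thread strips if wrenched against a stop (a twist beyond about 1 N m) or if the cap is pulled up or pressed down hard (beyond about 50 N)
- core: the bare cardboard core left by a used-up roll: loose tube, 54 mm outside, 46 mm bore, 50 mm high, standing upright on the platter of one spindle, round its post, 2 mm below the cap's rim. Origin at the centre of its lower end. The spindle it stands on is the empty one
- roll: full roll of paper tape on the other spindle: 96 mm outside, 46 mm bore, 50 mm high, loose round its post. Origin at the centre of its lower face
- pen: marker pen, 135 x 17 x 16 mm, lying on the table beside the board's +y end; origin at the centre of its underside
- tags: bundle of card tags, 103 x 84 x 9 mm, lying on the table beyond the pen; origin at the centre of its underside
Not all that is in view belongs to the job. Leave any blue look-alike of the roll alone.

How it is judged:
On the way:
1. the cap over the bare core has been turned loose (by 0.75 rad or more) while still down on its spindle (((horizontal distance between core and spindle_a below 0.03 m and angle between the x axis of cap_a and the x axis of spindle_a, either way round above 0.75 rad and z of cap_a in the frame of spindle_a below 0.066 m) or (horizontal distance between core and spindle_b below 0.03 m and angle between the x axis of cap_b and the x axis of spindle_b, either way round above 0.75 rad and z of cap_b in the frame of spindle_b below 0.066 m))), for 0.1 s.
At the end, for the whole second after the job is handed in: the cap over the bare core is in the fingers, upright within 20 degrees, still (under 3 cm/s), its rim at least 55 mm above where it sat, touching neither spindle nor core; the core stands on its spindle; the other cap is seated and the full roll on its spindle (((horizontal distance between core and spindle_a below 0.015 m and z of cap_a in the frame of spindle_a above 0.115 m and angle between cap_a's own z axis and vertical below 0.35 rad and contact force between the fingers and cap_a above 1 N and contact force between cap_a and spindle_a below 0.1 N and contact force between cap_a and core below 0.1 N and linear speed of cap_a below 0.03 m/s and angle between core's own z axis and vertical below 0.1 rad and z of core in the frame of spindle_a below 0.012 m and horizontal distance between roll and spindle_b below 0.015 m and z of cap_b in the frame of spindle_b below 0.064 m) or (horizontal distance between core and spindle_b below 0.015 m and z of cap_b in the frame of spindle_b above 0.115 m and angle between cap_b's own z axis and vertical below 0.35 rad and contact force between the fingers and cap_b above 1 N and contact force between cap_b and spindle_b below 0.1 N and contact force between cap_b and core below 0.1 N and linear speed of cap_b below 0.03 m/s and angle between core's own z axis and vertical below 0.1 rad and z of core in the frame of spindle_b below 0.012 m and horizontal distance between roll and spindle_a below 0.015 m and z of cap_a in the frame of spindle_a below 0.064 m))); the arm keeps its last pose, push and grip.
It fails at once if the thread is forced: more than 100 N between a cap and its spindle (contact force between cap_a and spindle_a above 100 N or contact force between cap_b and spindle_b above 100 N).
It fails at once if the cap over the full roll is handled ((horizontal distance between roll and spindle_a below 0.03 m and contact force between the arm and cap_a above 2 N) or (horizontal distance between roll and spindle_b below 0.03 m and contact force between the arm and cap_b above 2 N) or (horizontal distance between roll and spindle_a below 0.03 m and contact force between the fingers and cap_a above 2 N) or (horizontal distance between roll and spindle_b below 0.03 m and contact force between the fingers and cap_b above 2 N)).
It fails at once if the full roll, pen or tags are shifted by more than 2 cm (distance of any of roll, pen, tags from where it was at the start of the episode above 0.02 m).
It also fails if it takes over 42 s, if anything falls off the work surface, if the arm or the gripper's body presses on something with over 40 N, if the wrist force passes 120 N, or if a joint passes its speed limit or range.

## Working session

There is one attempt and no reset: what is moved stays moved. The work goes in short steps, Python scripts to look and compute and a tool call to move; the robot and the scene stay as the last step left them, time stands still between calls to the robot, and variables do not carry over. Pictures are saved under pics/ and viewed, about 8 in all and at most 12, crops included, and the job is handed in when it is done.

Besides the shell and the picture viewer there is one more tool, called after "Call:" by a JSON object that holds its "method" and its "body", one argument or row to a line. jog_arm: Moves the arm, as the interface text tells. Its arguments: {"type":"object","properties":{"gripper":{"type":"array"},"xyz":{"type":"array"},"roll":{"type":"array"},"force":{"type":"number"}},"required":["gripper","xyz","roll"]}

```bash
mkdir -p pics
cat > h.py <<'E'
import numpy as np, cv2
from bench import robot
def cam(n):
    p=robot.camera_params(n); im,d=robot.camera(n); return im,d,p
def save(im,f): cv2.imwrite('pics/'+f,im[:,:,::-1])
def K(p): 
    f=192/np.tan(np.radians(p['vertical_fov'])/2); return f,p['cx'],p['cy']
def world(p,u,v,d):
    f,cx,cy=K(p); u,v,d=map(np.asarray,(u,v,d))
    c=np.stack([(u-cx)/f*d,-(v-cy)/f*d,-d,np.ones_like(d*1.)],-1)
    return (c@np.linalg.inv(p['camera_from_world']).T)[...,:3]
def plane(p,u,v,z):
    o=np.linalg.inv(p['camera_from_world'])[:3,3]; q=world(p,u,v,1.0); r=q-o
    return o+r*(z-o[2])/r[2]
def pix(p,w):
    f,cx,cy=K(p); c=p['camera_from_world']@np.append(w,1); return cx+f*c[0]/-c[2], cy+f*c[1]/c[2]
E
python3 - <<'E'
from h import *
a,d,p=cam('scene'); b,e,q=cam('top')
save(a,'s.png'); save(b,'t.png')
for x in (p,q): print(x)
print(robot.get_state())
E
```

```text
{'vertical_fov': 56.86167061669065, 'cx': 255.28585697928645, 'cy': 191.26460816010746, 'camera_from_world': array([[ 0.71688672, -0.69718684, -0.00198218, -0.27400899],
       [ 0.53044545,  0.54358442,  0.65049489, -0.36866409],
       [-0.452439  , -0.46738259,  0.75950804, -0.65711775],
       [ 0.        ,  0.        ,  0.        ,  1.        ]])}
{'vertical_fov': 45.65853196810616, 'cx': 258.75557568802634, 'cy': 194.53079710690056, 'camera_from_world': array([[-0.01836289, -0.99981702,  0.0053594 ,  0.1100532 ],
       [ 0.99695593, -0.01790358,  0.07588367, -0.49021483],
       [-0.07577384,  0.00673653,  0.99710227, -1.32318288],
       [ 0.        ,  0.        ,  0.        ,  1.        ]])}
{'clock': 0.1, 'joints': array([ 1.06263624e+00,  3.81109192e-01,  1.29811015e+00,  2.79342633e-05,
        1.46357808e+00, -2.15285706e-01]), 'qvel': array([-0.00057646, -0.00263122, -0.00106946, -0.00035607,  0.00163306,
        0.00033737]), 'tau': array([ 3.93661103e-03, -4.38647568e+01, -2.24915940e+01,  7.14739063e-02,
        3.41771857e-02, -9.78737739e-05]), 'tool_pos': array([0.15867769, 0.52640583, 0.26323516]), 'eef_rot': array([[-9.57417029e-01,  2.88707916e-01, -6.10467324e-04],
       [ 2.88708421e-01,  9.57416507e-01, -1.03901782e-03],
       [ 2.84498823e-04, -1.17102041e-03, -9.99999274e-01]]), 'force': array([-0.43222485, -0.01429959,  0.24213284]), 'ft_torque': array([0.02344826, 0.00750914, 0.04076522]), 'gripper_width': 0.998399703293231}
```

View pics/s.png

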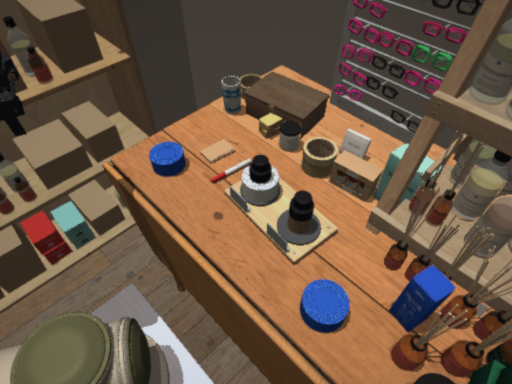

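View pics/t.png

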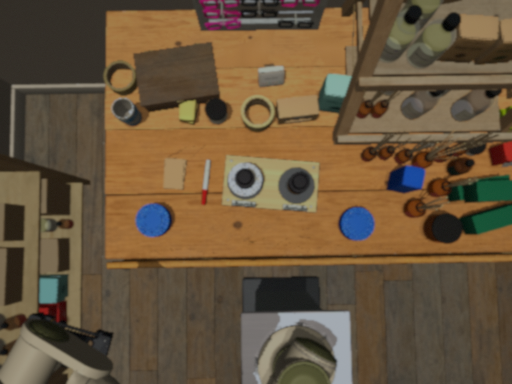

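The scene picture shows the station with two caps. One stands over the white full roll at scene (260,168), top (245,178). The other, over the grey platter, is at scene (301,205), top (297,182). Look-alikes for the cap are the black jar at top (216,110) and the black object at top (443,228). The blue rolls are at top (153,220) and (357,224). I choose the cap at top (297,182), and will measure it and check it in a close crop.

Run:
```python
from h import *
a,d,p=cam('scene'); b,e,q=cam('top')
crop=a[150:260,215:350]; save(cv2.resize(crop,None,fx=5,fy=5,interpolation=cv2.INTER_CUBIC),'c.png')
v,u=np.mgrid[150:215,215:330]
P=world(q,u,v,e[150:215,215:330]); 
for z0,z1 in ((.128,.145),(.1,.12),(.07,.09)):
    m=((P[...,2]>z0)&(P[...,2]<z1)).astype(np.uint8)
    n,l,s,c=cv2.connectedComponentsWithStats(m)
    for i in range(1,n):
        if s[i,4]>15:
            X=P[l==i]; print(z0,s[i],X.mean(0).round(4),((X.max(0)+X.min(0))/2).round(4),np.ptp(X,axis=0).round(3))
# board corners
m=((abs(P[...,2]-.018)<.006)).astype(np.uint8)
X=P[m>0]; print(cv2.minAreaRect(X[:,:2].astype(np.float32)),len(X))
for n,pp,dd in(('s',p,d),):
    v,u=np.mgrid[150:260,215:350]; P=world(pp,u,v,dd[150:260,215:350])
    for z0,z1 in ((.131,.14),(.105,.112)):
        m=((P[...,2]>z0)&(P[...,2]<z1)).astype(np.uint8)
        k,l,s,c=cv2.connectedComponentsWithStats(m)
        for i in range(1,k):
            if s[i,4]>15: X=P[l==i]; print(n,z0,s[i],X.mean(0).round(4),((X.max(0)+X.min(0))/2).round(4),np.ptp(X,axis=0).round(3))
```

```text
0.128 [ 22  19  15  16 174] [0.5322 0.141  0.1357] [0.5332 0.1408 0.1353] [0.04  0.038 0.014]
0.128 [ 77  24  15  15 177] [ 0.5175 -0.0075  0.1356] [ 0.5179 -0.0071  0.1355] [0.039 0.038 0.014]
0.1 [ 19  18  21  21 146] [0.5286 0.1403 0.1097] [0.5322 0.1414 0.1091] [0.055 0.055 0.017]
0.1 [ 74  22  20  21 144] [ 0.5138 -0.005   0.1096] [ 0.5177 -0.0081  0.1091] [0.056 0.053 0.018]
0.07 [ 13  13  34  34 565] [0.5305 0.1408 0.0767] [0.5315 0.1409 0.0787] [0.094 0.093 0.016]
((0.5251006484031677, 0.06667619198560715), (0.2797906994819641, 0.15020839869976044), 84.29447937011719) 2536
s 0.131 [ 37   5  17  12 150] [0.5324 0.1365 0.1345] [0.5336 0.138  0.1343] [0.039 0.036 0.006]
s 0.131 [ 79  41  19  14 198] [ 0.5181 -0.0122  0.1342] [ 0.519  -0.0119  0.1347] [0.038 0.04  0.007]
s 0.105 [ 35  13  22  14 124] [0.525  0.129  0.1086] [0.5329 0.1371 0.1083] [0.053 0.052 0.006]
s 0.105 [ 75  47  25  18 162] [ 0.5093 -0.0176  0.1085] [ 0.5186 -0.0103  0.1084] [0.053 0.055 0.007]
```

View pics/c.png

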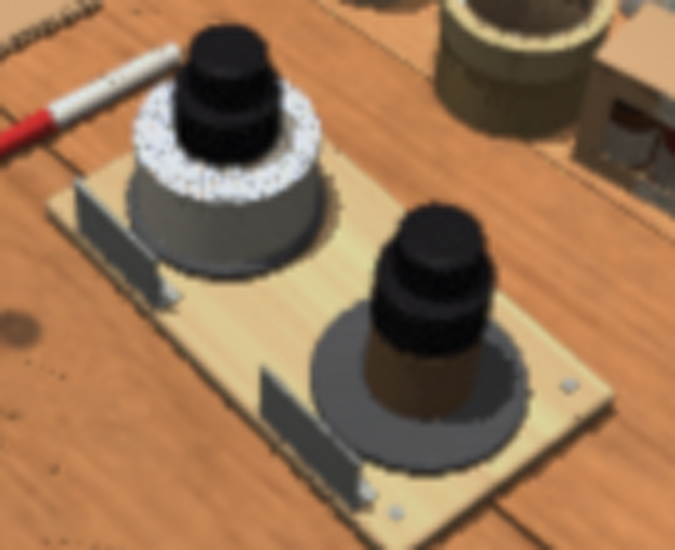

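The close crop shows the chosen cap (crop (435,270)) over a bare brown core on the grey platter, and the other cap over the white roll. The grip tops measure z≈0.135 and 40 mm across, and the caps stand 150 mm apart, all as described. The target is about (0.518,-0.009). I'll move above it.

Call:
{"method": "jog_arm", "body": {
  "gripper": [8.8,8.8,8.8,8.8,8.8,8.8,8.8,8.8,8.8,8.8,8.8,8.8,8.8,8.8,8.8,8.8,8.8,8.8],
  "xyz": [
    [-1.5,-1.2,0],
    [-3,-2.5,0],
    [-3.2,-2.6,0],
    [-3.2,-2.6,0],
    [-3.2,-2.6,0],
    [-3.2,-2.6,0],
    [-3.2,-2.6,0],
    [-3.2,-2.6,0],
    [-3.2,-2.6,0],
    [-3.2,-2.6,0],
    [-3.2,-2.6,0],
    [-3.2,-2.6,0],
    [-3.2,-2.6,0],
    [-3.2,-2.6,0],
    [-3.2,-2.6,0],
    [-3.2,-2.6,0],
    [-1,-1,0],
    [0,0,0]
  ],
  "roll": [0,0,0,0,0,0,0,0,0,0,0,0,0,0,0,0,0,0]
}}

```text
clock: 2.0
tool_pos: [0.5221, -0.0133, 0.2632]
eef_rot: [[-0.957, 0.291, -0.001], [0.291, 0.957, 0.0], [0.001, -0.0, -1.0]]
force: [0.5, -0.2, 0.0]
gripper_width: 1.0
```

Call:
{"method": "jog_arm", "body": {
  "gripper": [8.8,8.8,8.8,8.8,8.8,8.8,8.8,8.8,8.8,8.8,8.8],
  "xyz": [
    [0,0,0],
    [0,0,0],
    [0,0,0],
    [0,0,0],
    [0,0,0],
    [0,0,0],
    [0,0,0],
    [0,0,0],
    [0,0,0],
    [0,0,0],
    [0,0,0]
  ],
  "roll": [4,8,8,8,8,8,8,8,8,5.2,0]
}}

```text
clock: 3.1
tool_pos: [0.5209, -0.0105, 0.264]
eef_rot: [[-0.001, 1.0, -0.0], [1.0, 0.001, 0.0], [0.0, -0.0, -1.0]]
force: [-0.3, -0.4, -0.1]
gripper_width: 0.997
```

```bash
cat > look.py <<'E'
from h import *
import sys
st=robot.get_state(); a,d,p=cam('wrist'); save(a,sys.argv[1])
print(st['clock'],st['joints'].round(3),st['tool_pos'].round(4),st['eef_rot'].round(3).tolist(),st['force'].round(2),st['ft_torque'].round(3))
v,u=np.mgrid[0:384,0:512]; P=world(p,u,v,d)
for z0,z1 in ((.128,.142),(.104,.114)):
    m=((P[...,2]>z0)&(P[...,2]<z1)&(d>0)&(abs(P[...,0]-.518)<.06)&(abs(P[...,1]+.009)<.06)).astype(np.uint8)
    n,l,s,c=cv2.connectedComponentsWithStats(m)
    for i in range(1,n):
        if s[i,4]>200:
            X=P[l==i]; C,r=cv2.minEnclosingCircle(X[:,:2].astype(np.float32)); print(z0,s[i],X.mean(0).round(4),np.round(C,4),round(r,4))
E
python3 look.py w1.png
```

```text
3.1 [-0.248  0.33   1.376  0.     1.436 -0.249] [ 0.5209 -0.0105  0.264 ] [[-0.001, 1.0, -0.0], [1.0, 0.001, 0.0], [0.0, -0.0, -1.0]] [-0.31 -0.39 -0.14] [-0.069  0.027  0.04 ]
0.128 [ 231  167   46   44 1527] [ 0.5195 -0.0072  0.133 ] [ 0.5195 -0.0084] 0.0205
0.104 [225 155  57  53 861] [0.5196 0.0025 0.1074] [ 0.5194 -0.0083] 0.028
```

View pics/w1.png

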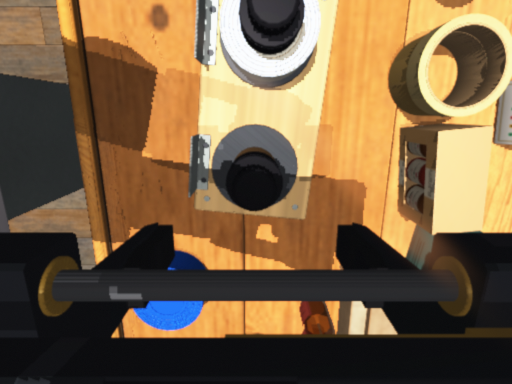

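The wrist view shows the cap at (254,188), with the core hidden beneath it. The fit gives (0.5195,-0.0084) at z 0.133, with radius 20.5 mm for the grip and 28 mm for the skirt. This agrees with the other cameras. I'll centre and descend, then look at the state before closing.

Call:
{"method": "jog_arm", "body": {
  "gripper": [8.8,8.8,8.8,8.8,8.8,8.8,8.8,8.8],
  "xyz": [
    [0.15,-0.2,1],
    [0,0,2.5],
    [0,0,2.6],
    [0,0,2.5],
    [0,0,2],
    [0,0,1.5],
    [0,0,0.5],
    [0,0,0]
  ],
  "roll": [0,0,0,0,0,0,0,0]
}}

```text
clock: 3.95
tool_pos: [0.5192, -0.0103, 0.1371]
eef_rot: [[-0.002, 1.0, -0.002], [1.0, 0.002, 0.0], [0.0, -0.002, -1.0]]
force: [0.4, 0.2, -0.2]
gripper_width: 0.997
```

Call:
{"method": "jog_arm", "body": {
  "gripper": [5,4.4,4.2,4,3.8,3.6,3.6,3.6,3.6,3.6],
  "xyz": [
    [0,0,0],
    [0,0,0],
    [0,0,0],
    [0,0,0],
    [0,0,0],
    [0,0,0],
    [0,0,0],
    [0,0,0],
    [0,0,0],
    [0,0,0]
  ],
  "roll": [0,0,0,0,0,0,0,0,0,0],
  "force": 12
}}

```text
clock: 4.95
tool_pos: [0.5197, -0.0106, 0.1378]
eef_rot: [[-0.0, 1.0, 0.0], [1.0, 0.0, -0.0], [-0.0, 0.0, -1.0]]
force: [-0.7, -0.4, 1.1]
gripper_width: 0.445
```

```bash
cat > st.py <<'E'
from bench import robot
s=robot.get_state(); import numpy as np
R=s['eef_rot']
print(round(s['clock'],2),s['joints'].round(3),s['tool_pos'].round(4),'yaw',np.degrees(np.arctan2(R[1,1],R[0,1])).round(2),s['force'].round(2),s['ft_torque'].round(3),s['tau'].round(3),s['gripper_width'])
E
python3 st.py
```

```text
4.95 [-0.248  0.46   1.573 -0.     1.109 -0.249] [ 0.5197 -0.0106  0.1378] yaw 0.02 [-0.7  -0.37  1.1 ] [-0.155  0.135 -0.022] [ 2.0000e-02 -4.2585e+01 -1.7611e+01  8.7000e-02 -4.7000e-02 -2.0000e-03] 0.4447305539013104
```

Call:
{"method": "jog_arm", "body": {
  "gripper": [3.6,3.6,3.6,3.6,3.6],
  "xyz": [
    [0.1,0,0],
    [0,0,0],
    [0,0,0],
    [0,0,0],
    [0,0,0]
  ],
  "roll": [0,2,2,2,0]
}}

```text
clock: 5.45
tool_pos: [0.5198, -0.0096, 0.1378]
eef_rot: [[0.104, 0.995, 0.0], [0.995, -0.104, 0.0], [0.0, 0.0, -1.0]]
force: [-0.4, 0.5, 1.3]
gripper_width: 0.443
```

```bash
python3 st.py
```

```text
5.45 [-0.246  0.46   1.573  0.     1.109 -0.142] [ 0.5198 -0.0096  0.1378] yaw -5.99 [-0.37  0.46  1.25] [-0.067  0.156 -0.008] [-2.0000e-03 -4.2522e+01 -1.7443e+01  6.2000e-02  1.3000e-02  3.5600e-01] 0.4432856132235954
```

Call:
{"method": "jog_arm", "body": {
  "gripper": [3.6,3.6,3.6,3.6],
  "xyz": [
    [0,0,0],
    [0,0,0],
    [0,0,0],
    [0,0,0]
  ],
  "roll": [2,2,2,0]
}}

```text
clock: 5.85
tool_pos: [0.5198, -0.0096, 0.1378]
eef_rot: [[0.207, 0.978, 0.0], [0.978, -0.207, -0.0], [0.0, 0.0, -1.0]]
force: [0.0, 0.6, 1.7]
gripper_width: 0.443
```

```bash
python3 st.py
```

```text
5.85 [-0.246  0.46   1.573  0.     1.109 -0.038] [ 0.5198 -0.0096  0.1378] yaw -11.95 [0.04 0.65 1.71] [-0.043  0.089 -0.027] [ 7.0000e-03 -4.2451e+01 -1.7408e+01  6.5000e-02  6.0000e-03  3.5300e-01] 0.44296473667481673
```

Call:
{"method": "jog_arm", "body": {
  "gripper": [3.6,3.6,3.6,3.6,3.6],
  "xyz": [
    [0,0,0],
    [0,0,0],
    [0,0,0],
    [0,0,0],
    [0,0,0]
  ],
  "roll": [2,2,2,2,0]
}}

```text
clock: 6.35
tool_pos: [0.5198, -0.0096, 0.1378]
eef_rot: [[0.341, 0.94, 0.0], [0.94, -0.341, 0.0], [0.0, 0.0, -1.0]]
force: [0.0, -0.1, 2.1]
gripper_width: 0.445
```

```bash
python3 st.py; python3 look.py w2.png
python3 - <<'E'
import cv2
a=cv2.imread('pics/w2.png'); print(a.shape)
E
```

```text
6.35 [-0.246  0.46   1.573  0.     1.109  0.101] [ 0.5198 -0.0096  0.1378] yaw -19.91 [ 0.01 -0.06  2.05] [-0.036  0.117 -0.01 ] [ 1.3000e-02 -4.2382e+01 -1.7380e+01  6.6000e-02 -6.0000e-03  3.5000e-01] 0.4453710283571047
6.35 [-0.246  0.46   1.573  0.     1.109  0.101] [ 0.5198 -0.0096  0.1378] [[0.341, 0.94, 0.0], [0.94, -0.341, 0.0], [0.0, 0.0, -1.0]] [ 0.01 -0.06  2.05] [-0.036  0.117 -0.01 ]
0.128 [ 174  213  162   56 5023] [ 0.5221 -0.0011  0.1335] [0.523  0.0015] 0.0352
0.104 [ 199  186  110   44 2024] [0.5258 0.0093 0.1078] [0.5228 0.0019] 0.0287
(384, 512, 3)
```

View pics/w2.png

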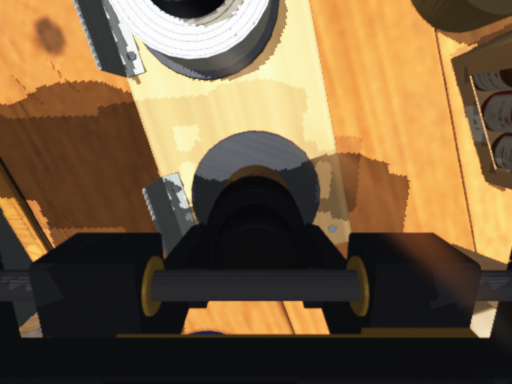

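The wrist view shows the cap between the jaws at (255,225), with the core and platter behind it at (257,165). The roll is untouched. After 20° clockwise, past the 0.2 rad within which a tightening stop must come, the wrist moment about z stays near 0. The constant joint-6 torque of 0.35 N m looks like joint friction. I'll check this by reversing a few degrees.

Call:
{"method": "jog_arm", "body": {
  "gripper": [3.6,3.6],
  "xyz": [
    [0,0,0],
    [0,0,0]
  ],
  "roll": [-3,-3]
}}

```text
clock: 6.6
tool_pos: [0.5198, -0.0096, 0.1378]
eef_rot: [[0.238, 0.971, 0.0], [0.971, -0.238, 0.0], [0.0, 0.0, -1.0]]
force: [0.5, 0.3, 2.1]
gripper_width: 0.442
```

```bash
python3 st.py
```

```text
6.6 [-0.246  0.46   1.573  0.     1.109 -0.007] [ 0.5198 -0.0096  0.1378] yaw -13.75 [0.54 0.29 2.15] [-0.035  0.069 -0.019] [-3.0000e-02 -4.2323e+01 -1.7353e+01  4.7000e-02 -2.0000e-03  7.1800e-01] 0.4423749308277503
```

Call:
{"method": "jog_arm", "body": {
  "gripper": [3.6,3.6,3.6,3.6],
  "xyz": [
    [0,0,0],
    [0,0,0],
    [0,0,0],
    [0,0,0]
  ],
  "roll": [3,3,4,4]
}}

```text
clock: 7.0
tool_pos: [0.5197, -0.0096, 0.1378]
eef_rot: [[0.47, 0.883, 0.0], [0.883, -0.47, 0.0], [0.0, 0.0, -1.0]]
force: [0.3, 0.3, 0.6]
gripper_width: 0.444
```

```bash
python3 st.py
```

```text
7.0 [-0.246  0.46   1.573  0.     1.109  0.243] [ 0.5197 -0.0096  0.1378] yaw -28.03 [0.28 0.31 0.58] [-0.033  0.101 -0.007] [ 2.5000e-02 -4.2339e+01 -1.7373e+01  8.9000e-02 -2.3000e-02 -9.2600e-01] 0.4440618107713788
```

Call:
{"method": "jog_arm", "body": {
  "gripper": [3.6,3.6,3.6,3.6,3.6,3.6,3.6,3.6,3.6,3.6,3.6,3.6,3.6],
  "xyz": [
    [0,0,0],
    [0,0,0],
    [0,0,0],
    [0,0,0],
    [0,0,0],
    [0,0,0],
    [0,0,0],
    [0,0,0],
    [0,0,0],
    [0,0,0],
    [0,0,0],
    [0,0,0],
    [0,0,0]
  ],
  "roll": [4,4,4,4,4,4,4,4,4,4,4,1,0]
}}

```text
clock: 8.3
tool_pos: [0.5198, -0.0096, 0.1378]
eef_rot: [[0.956, 0.295, 0.0], [0.295, -0.956, -0.0], [0.0, 0.0, -1.0]]
force: [-0.4, 0.7, 2.4]
gripper_width: 0.442
```

```bash
python3 st.py
```

```text
8.3 [-0.246  0.46   1.573  0.     1.109  1.025] [ 0.5198 -0.0096  0.1378] yaw -72.87 [-0.38  0.66  2.41] [0.011 0.135 0.002] [-2.6000e-02 -4.2257e+01 -1.7350e+01  1.7000e-02 -7.0000e-02  2.1300e-01] 0.4422581207301798
```

Call:
{"method": "jog_arm", "body": {
  "gripper": [3.6,3.6,3.6],
  "xyz": [
    [0,0,-0.15],
    [0,0,-0.15],
    [0,0,0]
  ],
  "roll": [0,0,0]
}}

```text
clock: 8.6
tool_pos: [0.5197, -0.0096, 0.1408]
eef_rot: [[0.956, 0.293, -0.0], [0.293, -0.956, -0.0], [-0.0, -0.0, -1.0]]
force: [-0.7, -0.7, -0.5]
gripper_width: 0.443
```

```bash
python3 st.py
```

```text
8.6 [-0.247  0.456  1.57  -0.     1.116  1.026] [ 0.5197 -0.0096  0.1408] yaw -72.94 [-0.71 -0.66 -0.54] [-0.033  0.139  0.095] [ 5.0000e-03 -4.3586e+01 -1.8198e+01  4.7000e-02 -1.5000e-02 -1.3000e-02] 0.443328995751338
```

The lift of 3 mm met only about -0.5 N, roughly the cap's own weight, so there is no tug. I'll go on a little and look.

Call:
{"method": "jog_arm", "body": {
  "gripper": [3.6,3.6,3.6,3.6,3.6],
  "xyz": [
    [0,0,-0.2],
    [0,0,-0.2],
    [0,0,-0.2],
    [0,0,-0.2],
    [0,0,0]
  ],
  "roll": [0,0,0,0,0]
}}

```text
clock: 9.1
tool_pos: [0.5198, -0.0096, 0.1491]
eef_rot: [[0.956, 0.293, 0.001], [0.293, -0.956, -0.0], [0.0, 0.0, -1.0]]
force: [0.5, 0.2, -0.8]
gripper_width: 0.446
```

```bash
python3 st.py
python3 - <<'E'
from h import *
a,d,p=cam('scene'); save(cv2.resize(a[130:260,215:350],None,fx=4.5,fy=4.5,interpolation=cv2.INTER_CUBIC),'s2.png')
E
```

```text
9.1 [-0.246  0.445  1.559 -0.     1.137  1.027] [ 0.5198 -0.0096  0.1491] yaw -72.97 [ 0.47  0.18 -0.8 ] [-0.082  0.151  0.   ] [ 5.0000e-03 -4.3426e+01 -1.8575e+01  4.8000e-02 -3.0000e-03 -1.0000e-03] 0.4462372973455199
```

View pics/s2.png

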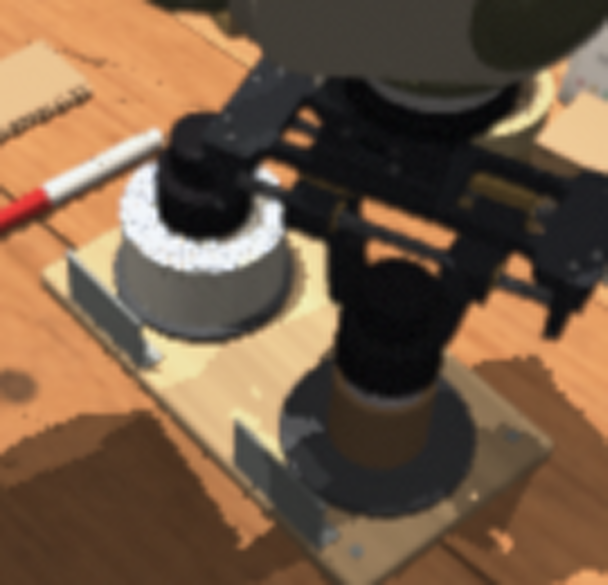

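The crop shows a grey band of post between the cap's rim and the brown core at about (385,395), so the cap has risen with the fingers and the core stays put. I'll now lift straight up to about 85 mm.

Call:
{"method": "jog_arm", "body": {
  "gripper": [3.6,3.6,3.6,3.6,3.6,3.6,3.6,3.6,3.6,3.6,3.6,3.6,3.6],
  "xyz": [
    [0,0,-0.3],
    [0,0,-0.6],
    [0,0,-0.8],
    [0,0,-1],
    [0,0,-1],
    [0,0,-1],
    [0,0,-1],
    [0,0,-0.8],
    [0,0,-0.5],
    [0,0,-0.3],
    [0,0,0],
    [0,0,0],
    [0,0,0]
  ],
  "roll": [0,0,0,0,0,0,0,0,0,0,0,0,0],
  "force": 18
}}

```text
clock: 10.45
tool_pos: [0.5196, -0.0096, 0.2214]
eef_rot: [[0.956, 0.293, -0.001], [0.293, -0.956, 0.0], [-0.001, -0.0, -1.0]]
force: [0.1, -0.2, -1.1]
gripper_width: 0.44
```

```bash
python3 st.py
python3 - <<'E'
from h import *
a,d,p=cam('scene'); save(cv2.resize(a[110:260,215:350],None,fx=4,fy=4,interpolation=cv2.INTER_CUBIC),'s3.png')
v,u=np.mgrid[110:260,215:350]; P=world(p,u,v,d[110:260,215:350]); I=a[110:260,215:350].astype(int)
m=(np.hypot(P[...,0]-.519,P[...,1]+.01)<.033)&(P[...,2]>.03)
X=P[m]; h,_=np.histogram(X[:,2],np.arange(.03,.25,.01)); print(list(zip(np.arange(.03,.25,.01).round(2),h)))
br=m&(P[...,2]<.078)&(I[...,0]-I[...,2]>15); print('core z',P[br][:,2].min(),P[br][:,2].max(),P[br].mean(0))
E
python3 st.py
```

```text
10.45 [-0.247  0.364  1.453 -0.     1.325  1.027] [ 0.5196 -0.0096  0.2214] yaw -72.98 [ 0.15 -0.21 -1.14] [-0.017  0.143  0.001] [ 8.0000e-03 -4.1875e+01 -2.1259e+01  5.1000e-02 -5.6000e-02 -0.0000e+00] 0.4395845069734296
[(np.float64(0.03), np.int64(54)), (np.float64(0.04), np.int64(50)), (np.float64(0.05), np.int64(65)), (np.float64(0.06), np.int64(67)), (np.float64(0.07), np.int64(163)), (np.float64(0.08), np.int64(33)), (np.float64(0.09), np.int64(71)), (np.float64(0.1), np.int64(123)), (np.float64(0.11), np.int64(0)), (np.float64(0.12), np.int64(0)), (np.float64(0.13), np.int64(0)), (np.float64(0.14), np.int64(0)), (np.float64(0.15), np.int64(0)), (np.float64(0.16), np.int64(68)), (np.float64(0.17), np.int64(85)), (np.float64(0.18), np.int64(82)), (np.float64(0.19), np.int64(162)), (np.float64(0.2), np.int64(94)), (np.float64(0.21), np.int64(285)), (np.float64(0.22), np.int64(57)), (np.float64(0.23), np.int64(44))]
core z 0.030049786730046102 0.07773585389997939 [ 0.50491918 -0.02049915  0.05845043]
10.5 [-0.247  0.364  1.453  0.     1.325  1.027] [ 0.5196 -0.0096  0.2214] yaw -72.98 [-0.03  0.08 -0.44] [-0.047  0.165 -0.009] [ 6.0000e-03 -4.1812e+01 -2.1230e+01  5.1000e-02 -5.7000e-02 -0.0000e+00] 0.43928163177738894
```

View pics/s3.png

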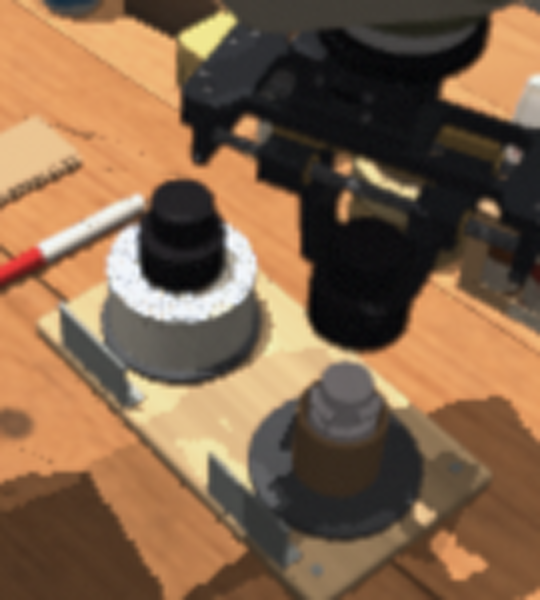

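The crop shows the cap held upright in the jaws at (360,285), clear of the bare threaded post at (348,395). The core is standing, and the other cap, roll, pen and tags are in place. The rim is at z≈0.16, about 84 mm above its seat, with the arm still. I'll hand in.

```bash
python3 -c "
from bench import robot; print(robot.close_job())"
```

```text
the job is handed in; nothing more can be done
None
```

I took the cap off the spindle with the bare core and handed the job in while holding it about 84 mm above its seat. The job used about 10.5 s of the 42 s.

- **Which way it turned:** I gripped the cap at 12 N and tried clockwise (seen from above) in small steps. It met no stop within 20°. I turned it on to 73° (1.27 rad), and it then lifted off with about its own weight, never more than about 1 N of pull.
- **Last checks:** The picture and depth show the cap upright in the fingers with its rim at z≈0.16 and a clear gap to the bare post. The core stands on its spindle, and the roll, other cap and pen look unmoved in the last picture. The tags were only partly in that view.
- **What disagreed:** The joint-6 torque read 0.2–0.9 N m with changing sign during the turning, while the wrist moment stayed near zero. I trusted the wrist reading, and the free lift confirmed it. I never measured the cap's own turning angle directly; I inferred it from the tool's turn.

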